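# Close and lock the sack-shop bench press

### The job

Close the bench press on the pile of board blanks: push its spoked wheel round clockwise (seen from above) with a fingertip until the plate is down on the pile and the wheel goes no further. Then push the locking arm at the end of the crosshead round until it lies fully in, along the crosshead, behind a spoke. Only push, without squeezing or forcing either part, lift nothing, and leave the jar, brush, tape core and iron weight where they are.

Things in the scene. Friction and masses are not known exactly. Their poses are not given: they have to be found in the camera images.
- press: grey bench press, bolted down, origin at the centre of its underside. Bed 250 (x) x 300 (y) x 30 mm with a fixed 30 mm pile of board blanks. Two columns carry a crosshead 340 mm long (its y), 55 mm wide, top at 140 mm. The spoked wheel lies flat over its middle, the locking arm at its +y end. The steel plate under it sinks 5.7 mm per rad of wheel turn; the wheel keeps its height
- hub (a point): centre of the wheel, on its vertical axis, at the spokes' mid-height, 185 mm above the bench. The hub is 54 mm wide and reaches 17 mm above this point; the 24 mm screw end stands up to 40 mm above it
- spoke_end (a point): centre of the 22 mm black ball on the end of one of the wheel's four like spokes, 92 mm from the axis; the other spokes stand at 90, 180 and 270 degrees from it. Spokes are level steel bars 14 mm thick, bare from 27 to 81 mm from the axis, no rim; 38 mm free between the spokes' undersides and the crosshead
- wheel (a joint): turn of the wheel in rad, growing clockwise seen from above, 0 (open) to 2.9 (stop: plate down on the pile). Starts between 0.2 and 1.3. Friction holds it where it is left; about 4 to 5 N at 66 mm from the axis turns it. At 2.9 a spoke stands 15 degrees clockwise of the press's +y direction
- lock_pivot (a point): point on the locking arm's vertical pivot, at mid-height of the arm, 185 mm above the bench, at the press's x = 0, y = +150 mm. The pivot boss is 26 mm wide and reaches 13 mm above this point
- lock_tip (a point): centre of the rounded end of the locking arm (21 mm wide, 24 mm tall), 78 mm from the pivot, at the arm's mid-height. The arm is a straight level steel bar 15 mm wide and 20 mm tall
- lock (a joint): swing of the locking arm in rad, growing anticlockwise seen from above: 0 open (arm points along the press's -x, away from the wheel), 1.571 locked (stop: arm points along the press's -y, over the crosshead towards the wheel's hub). Starts between 0 and 0.4; friction holds it where it is left, about 2 N at 60 mm
- glue_jar: loose jar with white lid, 72 mm across, 100 mm tall, on the bench beyond the press's -y end; origin at the centre of its underside. Bystander
- brush: loose glue brush, 190 mm long, lying on the bench beyond the press's +y end; origin on the bench under its middle. Bystander
- tape: loose brown tape core, a ring 90 mm across and 45 mm tall, on the bench behind the press (its +x side); origin at the centre of its underside. Bystander
- weight: loose iron block 50 x 80 x 40 mm, on the bench behind the press (its +x side), to the right of the tape core seen from the robot; origin at the centre of its underside. Bystander

How it is judged:
By the outcome, as a careful person would: the job done as asked, in the order asked, and still so for the second after the job is handed in, with the robot touching nothing.
It also fails if it takes over 64 s, if anything falls off the work surface, if the arm or the gripper's body presses on something with over 40 N, if the wrist force passes 120 N, or if a joint passes its speed limit or range.

### The arm

A 6-joint arm with a two-finger parallel gripper is mounted at the origin on the work surface. World frame = base frame: x ahead of the robot, y to its left, z up, the work surface at z = 0. Lengths are in m, angles in rad, forces in N, time in s.
With the tool pointing down it reaches from about 0.35 to 0.725 m from the base axis. Payload 6 kg.
Tool frame: the origin (TCP) lies on the centre line of the jaws, within the pads' length; the fingertips stand 11 mm ahead of it and the grasp point (between the pads) lies 8 mm behind it; y points along the fingers, x is the direction in which the jaws open and shut, and the axes are right-handed (so a half turn about y gives the same grasp; the last joint's range is limited). The gripper opens to 85 mm and grips with 20 to 120 N. Pads are 22 mm wide; open, the fingers measure 114 mm over their backs; the gripper's body (76 mm by 85 mm) begins 54 mm behind the grasp point. The pads swing forward as they close: fully open they stand 13 mm farther back than shut.
Start: joints at [1.573, 0.04, 0.085, 0, -1.615, -0.334], TCP at [0.195, 0.567, 0.242] pointing down, gripper open.
Joint ranges: [-2.56, 2.56], [-1.29, 2.01], [-1.08, 1.49], [-3.29, 1.98], [-2.81, -0.18], [-2.99, 2.99]. Speed limits (rad/s): [2.57, 2.57, 3.01, 3.14, 3.14, 3.14].

### API

Orientations are given as [roll, pitch, yaw] about the fixed x, y, z axes, in that order (R = Rz(yaw) Ry(pitch) Rx(roll)).
In Python, from rig import bot, optics, ticket gives the robot as it stands.
- The arm moves only by the tool jog_arm, never from a script. Its argument "steps" is a list that holds one entry, the list of rows, each a list of 7 numbers: the shift along the world's x, y, z each as a share of 0.6 m, from -1 to 1, then the turn, a rotation vector about the world's x, y, z each as a share of 60 degrees, from -1 to 1, then the gripper command: -1 is shut, 1 is fully open, values between are in proportion. In form: [[[tx, ty, tz, ax, ay, az, gripper], ...]]. A call has 1 to 10 rows; each row is the pose to reach, as a shift and turn from the pose commanded when the call began; what a row does not reach only later rows make up. A row lasts 1/8 s, in which the tool goes at most 62.5 mm and 10.7 degrees, less where a joint would pass 70% of its speed; a pose out of reach is approached as far as the arm can. A call with a number of a shift or a turn outside -1 to 1 is refused whole. A call with a gripper value outside its range is refused whole. The fingers move at their own pace and stop on an object; "squeeze" is the grip in N (left out, the last holds). Time passes only in rows, so rows that repeat a pose let the fingers close. It gives the time, the measured TCP pose, the force and the opening at its end, in the units of the state.
- bot.get_obs(): the state, without advancing time (a new reading comes with each control period).
- optics.capture(name): name is "side" or "top"; returns the picture (384x512x3 uint8, red, green, blue); there is no depth.
- optics.camera_model(name): a dict with "intrinsics" (3x3 intrinsics, pixels), "k1" (the pictures are not rectified: a ray, as slopes to the right and down, at radius r is drawn at 1 + k1 r^2 times it, then the intrinsics apply), "cam_to_world" (4x4, takes a point from camera to world coordinates). Camera axes: x right, y up, looking along -z (the intrinsics and any distortion apply to the point x, -y, -z); pixel columns grow to the right and rows downward; lengths in m; the calibration is good to about 2 mm. A picture is of the moment at which its call begins. camera_model takes no time and is no camera call.
- ticket.hand_in(): hands the job in, once; it reports no verdict.
The state is a dict: "time_s": time; "qpos": joint angles; "joint_vel": joint speeds; "joint_torque": joint torques, N m; "ee_pos": TCP position; "ee_rot": TCP orientation; "ft_force": force on the tool from outside, world axes, zero at the start; "moment": the same for the moment, N m; "opening": finger opening in m.
Only numpy, scipy, OpenCV 4.12 (cv2) and the standard library are available. Lean on these libraries where they do the work, as an engineer would, in place of code of your own. Each camera call takes 0.05 s, during which the arm holds its last target.

## Working session

There is one attempt and no reset: what is moved stays moved. The work goes in short steps, Python scripts to look and compute and a tool call to move; the robot and the scene stay as the last step left them, time stands still between calls to the robot, and variables do not carry over. Pictures are saved under pics/ and viewed, and the job is handed in when it is done.

Besides the shell and the picture viewer there is one more tool, called after "Emit:" by a JSON object that holds its "name" and its "arguments", one argument or row to a line. jog_arm: Moves the arm, as the interface text tells. Its arguments: {"type":"object","properties":{"steps":{"type":"array"},"squeeze":{"type":"number"}},"required":["steps"]}

```bash
mkdir -p pics; ls
python3 - <<'E'
from rig import bot, optics, ticket
import cv2
for n in("side","top"):
    cv2.imwrite(f"pics/{n}0.png",optics.capture(n)[:,:,::-1])
    print(n,optics.camera_model(n))
print(bot.get_obs())
E
```

```text
pics
side {'intrinsics': array([[353.27764523,   0.        , 249.7232867 ],
       [  0.        , 353.27764523, 189.09389845],
       [  0.        ,   0.        ,   1.        ]]), 'k1': -0.0602599787741105, 'cam_to_world': array([[-0.92053291,  0.25857973, -0.29284073,  0.37721535],
       [-0.3906621 , -0.61219824,  0.6874565 ,  0.55990398],
       [-0.00151426,  0.7472281 ,  0.66456592,  0.64234251],
       [ 0.        ,  0.        ,  0.        ,  1.        ]])}
top {'intrinsics': array([[414.81645203,   0.        , 247.06312588],
       [  0.        , 414.81645203, 190.85549063],
       [  0.        ,   0.        ,   1.        ]]), 'k1': -0.10472954952259356, 'cam_to_world': array([[-0.02825203,  0.9909925 , -0.13090333,  0.48752587],
       [-0.99955602, -0.02924747, -0.00568767,  0.02209022],
       [-0.00946503,  0.13068452,  0.99137882,  1.21456037],
       [ 0.        ,  0.        ,  0.        ,  1.        ]])}
{'time_s': 0.1, 'qpos': array([ 1.57270717e+00,  4.07694702e-02,  8.39015126e-02, -4.16815857e-04,
       -1.61551394e+00, -3.33679443e-01]), 'joint_vel': array([-1.12711453e-03, -1.08432188e-03,  2.00658087e-03,  1.78346874e-03,
       -8.64391715e-05,  6.55918006e-04]), 'joint_torque': array([-4.77973575e-03, -3.69348085e+01,  3.48281801e+01,  6.95171848e+00,
       -4.60128067e-03, -1.64363627e-06]), 'ee_pos': array([0.19527701, 0.56703164, 0.24136196]), 'ee_rot': array([-1.57067048e+00, -1.63450158e-03, -1.90254673e+00]), 'ft_force': array([-0.13914679, -0.01891465,  0.8445549 ]), 'moment': array([ 1.18043427e-02, -9.55056133e-03,  6.77870528e-05]), 'opening': 0.08556968021233458}
```

View pics/side0.png

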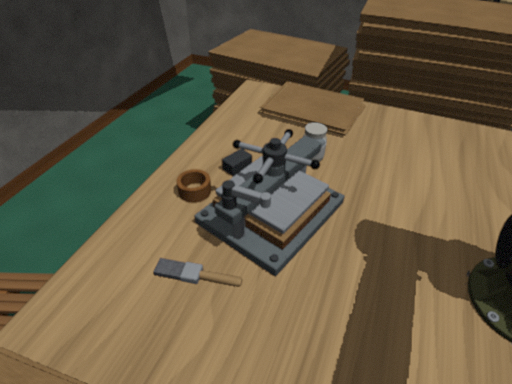

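View pics/top0.png

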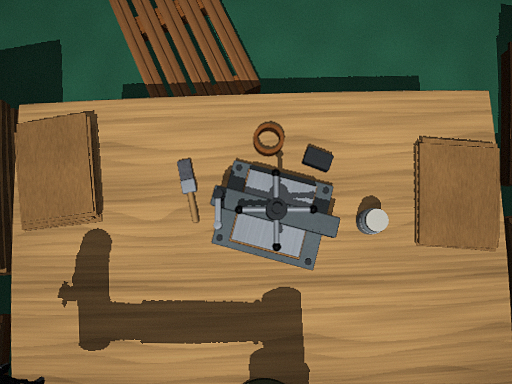

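```bash
cat > h.py <<'E'
import numpy as np, cv2
from rig import bot, optics
def ray(n,uv):
    m=optics.camera_model(n);K=np.array(m["intrinsics"]);T=np.array(m["cam_to_world"])
    p=cv2.undistortPoints(np.array(uv,float).reshape(-1,1,2),K,np.array([m["k1"],0,0,0.]))[:,0]
    d=np.c_[p[:,0],-p[:,1],-np.ones(len(p))]@T[:3,:3].T
    return T[:3,3],d
def onz(n,uv,z):
    o,d=ray(n,uv); return o+d*((z-o[2])/d[:,2])[:,None]
def proj(n,P):
    m=optics.camera_model(n);K=np.array(m["intrinsics"]);T=np.array(m["cam_to_world"])
    c=(np.atleast_2d(P)-T[:3,3])@T[:3,:3]; a=np.c_[c[:,0]/-c[:,2],-c[:,1]/-c[:,2]]
    r=1+m["k1"]*(a**2).sum(1); a=a*r[:,None]
    return a*[K[0,0],K[1,1]]+[K[0,2],K[1,2]]
def crop(n,x0,y0,x1,y1,s,out,src=None):
    im=optics.capture(n)[:,:,::-1] if src is None else cv2.imread(src)
    c=cv2.resize(im[y0:y1,x0:x1],None,fx=s,fy=s,interpolation=cv2.INTER_CUBIC)
    cv2.imwrite(out,c); return im
E
python3 - <<'E'
from h import *
crop("top",200,130,350,280,4,"pics/t0c.png","pics/top0.png")
crop("side",180,110,360,270,4,"pics/s0c.png","pics/side0.png")
E
```

```text
(no output)
```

View pics/t0c.png

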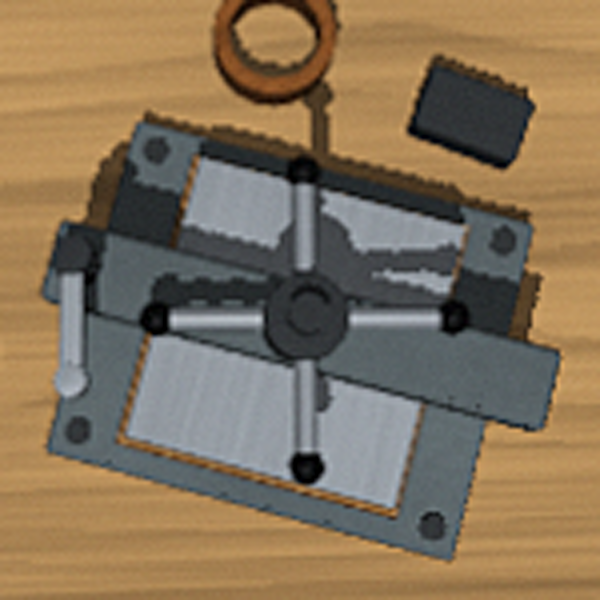

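View pics/s0c.png

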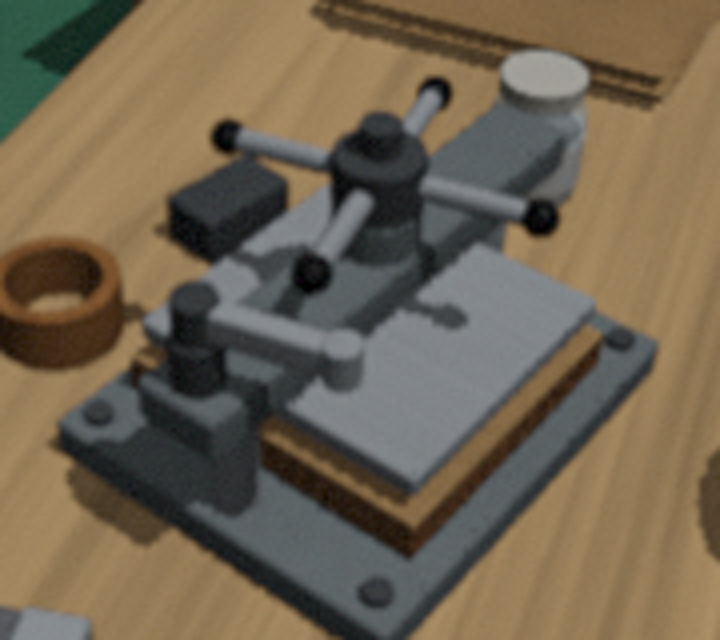

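The top crop shows the four balls at crop pixels (303,170), (155,319), (454,318) and (306,467). The lock pivot is near (78,250) and its tip at (70,380).

Run:
```python
from h import *
f=lambda c,x0,y0:(np.array(c,float)-1.5)/4+[x0,y0]
b=onz("top",f([(303,170),(155,319),(306,467),(454,318)],200,130),.185); h=b.mean(0)
print("balls",b.round(4),"hub",h.round(4),np.linalg.norm(b-h,axis=1))
bs=onz("side",f([(435,93),(228,136),(313,271),(541,216)],180,110),.185)
print("side balls",bs.round(4),"hub",bs.mean(0).round(4))
l=onz("top",f([(78,250),(70,381)],200,130),.198);print("lock",l.round(4),np.linalg.norm(l[0]-l[1]))
ls=onz("side",f([(193,300),(343,340)],180,110),.197);print("side lock",ls.round(4),np.linalg.norm(ls[0]-ls[1]))
# crosshead corners top z .14
c=onz("top",f([(65,220),(45,300),(558,350),(545,430)],200,130),.14);print("ch",c.round(4),c.mean(0))
bed=onz("top",f([(140,122),(48,452),(452,558),(532,215)],200,130),.03);print("bed",bed.round(4),bed.mean(0))
for a,bb in((0,2),(1,3)):
  d=c[a]-c[bb]; print(np.degrees(np.arctan2(d[1],d[0])))
for a,bb in((0,3),(1,2)):
  d=bed[a]-bed[bb]; print(np.degrees(np.arctan2(d[1],d[0])))
d=b-h;print(np.degrees(np.arctan2(d[:,1],d[:,0])))
```

```text
balls [[ 0.6689 -0.0446  0.185 ]
 [ 0.5776  0.0509  0.185 ]
 [ 0.4834 -0.0397  0.185 ]
 [ 0.5727 -0.1353  0.185 ]] hub [ 0.5757 -0.0422  0.185 ] [0.0932998  0.09312768 0.0922875  0.09317383]
side balls [[ 0.5727 -0.1342  0.185 ]
 [ 0.6672 -0.0452  0.185 ]
 [ 0.5775  0.0475  0.185 ]
 [ 0.483  -0.042   0.185 ]] hub [ 0.5751 -0.0435  0.185 ]
lock [[0.6206 0.0971 0.198 ]
 [0.5399 0.1036 0.198 ]] 0.0810143494070681
side lock [[0.6173 0.1037 0.197 ]
 [0.5405 0.1022 0.197 ]] 0.07675439185648104
ch [[ 0.6483  0.1095  0.14  ]
 [ 0.596   0.1236  0.14  ]
 [ 0.5535 -0.2091  0.14  ]
 [ 0.502  -0.1979  0.14  ]] [ 0.57494915 -0.04347832  0.14      ]
bed [[ 0.7352  0.0625  0.03  ]
 [ 0.4985  0.1338  0.03  ]
 [ 0.4156 -0.1499  0.03  ]
 [ 0.6585 -0.2193  0.03  ]] [ 0.57695417 -0.04322168  0.03      ]
73.42769509196665
73.6990798070477
74.76589518894431
73.70789914157014
[ -1.50902256  88.80024857 178.46234646 -91.82241317]
```

Emit:
{"name": "jog_arm", "arguments": {
  "steps": [
    [[0,0,0.1,0,0,0,-1],[0.06,-0.09,0.1,0,0,0.03,-1],[0.12,-0.18,0.1,0,0,0.06,-1],[0.18,-0.27,0.1,0,0,0.1,-1],[0.24,-0.36,0.1,0,0,0.15,-1],[0.3,-0.45,0.1,0,0,0.2,-1],[0.36,-0.54,0.1,0,0,0.25,-1],[0.42,-0.63,0.1,0,0,0.29,-1],[0.48,-0.72,0.1,0,0,0.29,-1],[0.54,-0.81,0.1,0,0,0.29,-1]]
  ],
  "squeeze": 20
}}

```text
time_s: 1.35
ee_pos: [0.5081, 0.0974, 0.3021]
ee_rot: [-1.571, 0.0, -1.599]
ft_force: [0.9, 1.8, -0.0]
opening: -0.0002
```

Emit:
{"name": "jog_arm", "arguments": {
  "steps": [
    [[0.08,-0.09,0,0,0,0,-1],[0.12,-0.18,0,0,0,0,-1],[0.155,-0.27,0,0,0,0,-1],[0.155,-0.308,0,0,0,0,-1],[0.155,-0.308,0,0,0,0,-1],[0.155,-0.308,0,0,0,0,-1]]
  ]
}}

```text
time_s: 2.1
ee_pos: [0.6003, -0.0851, 0.302]
ee_rot: [-1.571, 0.0, -1.599]
ft_force: [-0.1, -0.3, 0.5]
opening: -0.0003
```

Run:
```python
from h import *
o=bot.get_obs();print(o["time_s"],o["ee_pos"],o["ee_rot"],o["qpos"],o["ft_force"])
a=crop("top",200,130,350,280,4,"pics/t1.png")
b=crop("side",180,80,360,240,4,"pics/s1.png")
p=o["ee_pos"]
for n,off in(("top",(200,130)),("side",(180,80))): print((proj(n,[p,p-[0,0,.011]])-off)*4)
```

```text
2.1 [ 0.60034184 -0.08507288  0.3019799 ] [-1.57121109e+00  1.19899913e-04 -1.59869385e+00] [ 1.89143684e-01  7.24885850e-02  2.27388442e-01 -2.08917060e-04
 -1.72607540e+00  1.35372287e+00] [-0.10094521 -0.29987509  0.52606605]
[[391.20001136 251.22159954]
 [389.01164615 253.69180607]]
[[369.01439978  57.00311318]
 [368.19779671  76.15674031]]
```

View pics/t1.png

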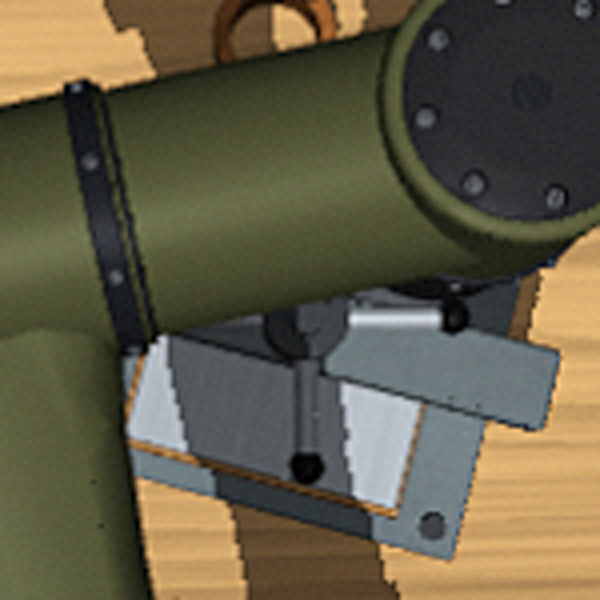

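View pics/s1.png

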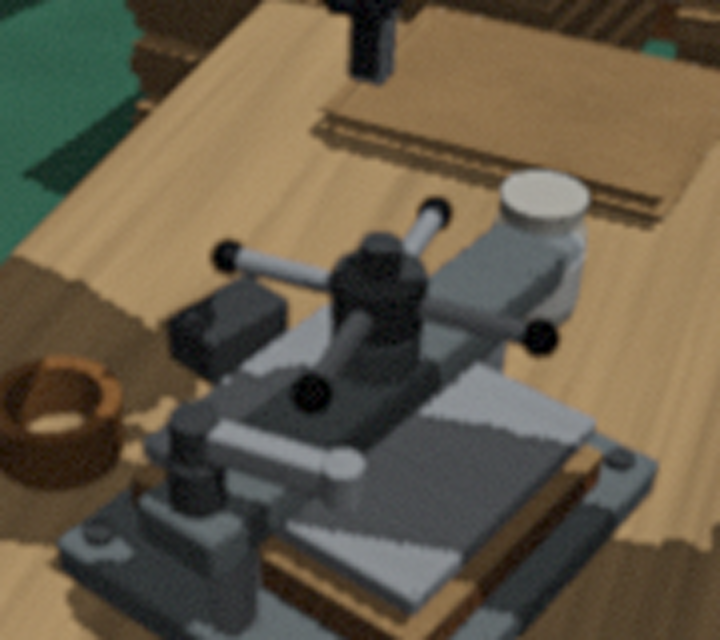

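Emit:
{"name": "jog_arm", "arguments": {
  "steps": [
    [[0,0,0,0,0,0,-1],[0,0,0,0,0,0,-1]]
  ]
}}

```text
time_s: 2.45
ee_pos: [0.6004, -0.0849, 0.3024]
ee_rot: [-1.57, 0.0, -1.598]
ft_force: [0.0, -0.2, 1.0]
opening: -0.0001
```

Emit:
{"name": "jog_arm", "arguments": {
  "steps": [
    [[0.02,-0.032,0,0,0,0,-1],[0.02,-0.032,-0.07,0,0,0,-1],[0.02,-0.032,-0.14,0,0,0,-1],[0.02,-0.032,-0.207,0,0,0,-1],[0.02,-0.032,-0.207,0,0,0,-1],[0.02,-0.032,-0.207,0,0,0,-1]]
  ]
}}

```text
time_s: 3.2
ee_pos: [0.6132, -0.1049, 0.1804]
ee_rot: [-1.568, -0.001, -1.599]
ft_force: [0.3, -0.1, 0.6]
opening: 0.0001
```

Run:
```python
from h import *
b=crop("side",180,80,360,240,4,"pics/s2.png")
```

```text
(no output)
```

View pics/s2.png

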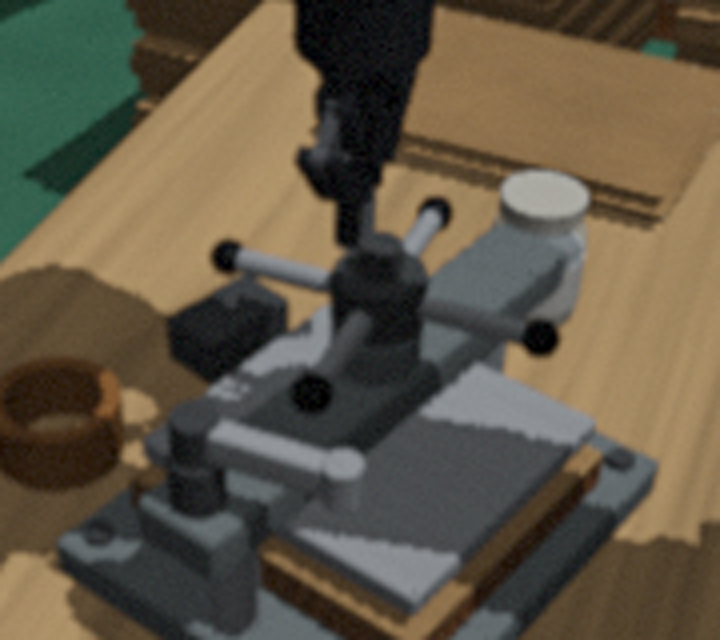

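```bash
cat > arc.py <<'E'
from h import *
H=np.array([.5755,-.0428])
def tcp(th,r=.062,d=.018):
    t=np.radians(th);s=np.array([np.cos(t),np.sin(t)]);n=np.array([-s[1],s[0]]);return H+r*s+d*n
def rows(p0,y0,ths,d=.018,r=.062):
    for th in ths:
        e=(tcp(th,r,d)-p0)/.6; print(f"[{e[0]:.3f}, {e[1]:.3f}, 0, 0, 0, {(th-y0)/60:.3f}, -1],")
E
python3 - <<'E'
from arc import *
o=bot.get_obs();p=o["ee_pos"];print(p,o["ft_force"])
p=p[:2]; y0=-91.6
print((tcp(-91.6,.062,.022)-p)/.6,(tcp(-91.6)-p)/.6)
rows(p,y0,-91.6-4*np.arange(1,9))
E
```

```text
[ 0.61345263 -0.10488539  0.18097617] [0.49440507 0.47274288 1.45565721]
[-0.02948724 -0.00084119] [-0.03615131 -0.00065504]
[-0.043, -0.002, 0, 0, 0, -0.067, -1],
[-0.051, -0.003, 0, 0, 0, -0.133, -1],
[-0.058, -0.004, 0, 0, 0, -0.200, -1],
[-0.066, -0.004, 0, 0, 0, -0.267, -1],
[-0.073, -0.004, 0, 0, 0, -0.333, -1],
[-0.081, -0.003, 0, 0, 0, -0.400, -1],
[-0.088, -0.001, 0, 0, 0, -0.467, -1],
[-0.095, 0.001, 0, 0, 0, -0.533, -1],
```

Emit:
{"name": "jog_arm", "arguments": {
  "steps": [
    [[-0.02,-0.001,0,0,0,0,-1],[-0.03,-0.001,0,0,0,0,-1],[-0.036,-0.001,0,0,0,0,-1],[-0.043,-0.002,0,0,0,-0.067,-1],[-0.051,-0.003,0,0,0,-0.133,-1],[-0.058,-0.004,0,0,0,-0.2,-1],[-0.066,-0.004,0,0,0,-0.267,-1]]
  ]
}}

```text
time_s: 4.12
ee_pos: [0.5738, -0.1074, 0.1791]
ee_rot: [-1.567, 0.001, -1.881]
ft_force: [4.7, -0.9, 0.3]
opening: -0.0
```

Run:
```python
from arc import *
o=bot.get_obs();print(o["ee_pos"],o["ee_rot"],o["ft_force"],o["moment"])
b=crop("side",180,80,360,240,4,"pics/s3.png")
b=crop("top",200,130,350,280,4,"pics/t3.png")
```

```text
[ 0.57380635 -0.10744382  0.17911613] [-1.56697268e+00  5.63195820e-04 -1.88090478e+00] [ 4.74302568 -0.85282446  0.32194144] [-4.01441676e-01 -1.54331555e+00 -7.75561343e-04]
```

View pics/s3.png

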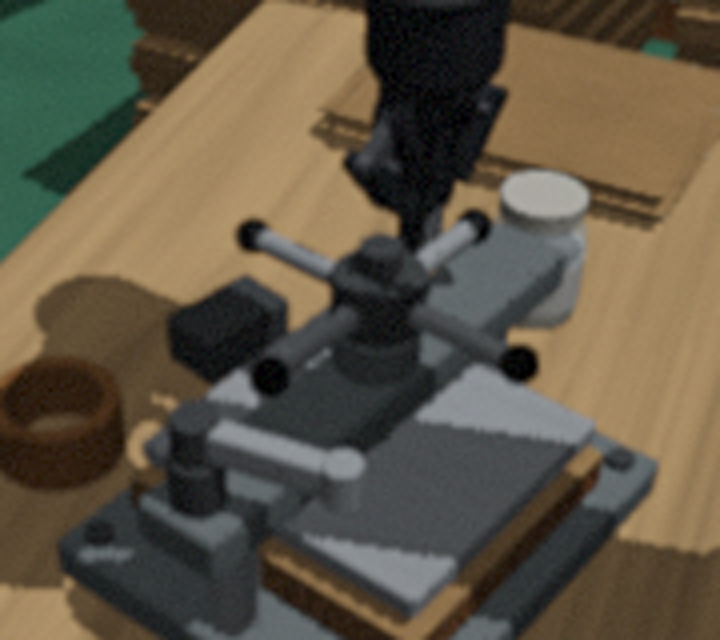

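View pics/t3.png

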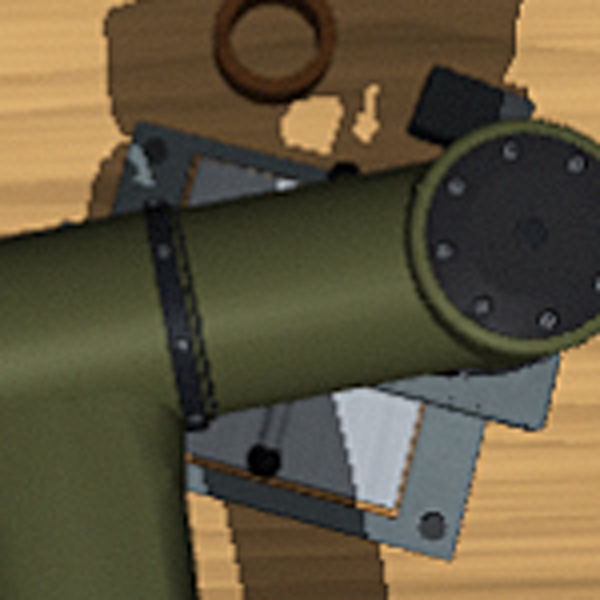

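Run:
```python
from arc import *
print(tcp(-107.6))
rows(tcp(-107.6),-107.6,-107.6-4.5*np.arange(1,11)); print()
y=-152.6;rows(tcp(y),y,y-4.5*np.arange(1,11))
```

```text
[ 0.5739105  -0.10734048]
[-0.008, 0.001, 0, 0, 0, -0.075, -1],
[-0.017, 0.002, 0, 0, 0, -0.150, -1],
[-0.025, 0.004, 0, 0, 0, -0.225, -1],
[-0.033, 0.006, 0, 0, 0, -0.300, -1],
[-0.041, 0.009, 0, 0, 0, -0.375, -1],
[-0.049, 0.013, 0, 0, 0, -0.450, -1],
[-0.056, 0.017, 0, 0, 0, -0.525, -1],
[-0.063, 0.022, 0, 0, 0, -0.600, -1],
[-0.069, 0.027, 0, 0, 0, -0.675, -1],
[-0.075, 0.033, 0, 0, 0, -0.750, -1],

[-0.006, 0.006, 0, 0, 0, -0.075, -1],
[-0.011, 0.013, 0, 0, 0, -0.150, -1],
[-0.015, 0.020, 0, 0, 0, -0.225, -1],
[-0.019, 0.028, 0, 0, 0, -0.300, -1],
[-0.022, 0.035, 0, 0, 0, -0.375, -1],
[-0.025, 0.043, 0, 0, 0, -0.450, -1],
[-0.027, 0.052, 0, 0, 0, -0.525, -1],
[-0.029, 0.060, 0, 0, 0, -0.600, -1],
[-0.030, 0.068, 0, 0, 0, -0.675, -1],
[-0.030, 0.077, 0, 0, 0, -0.750, -1],
```

Emit:
{"name": "jog_arm", "arguments": {
  "steps": [
    [[-0.008,0.001,0,0,0,-0.075,-1],[-0.017,0.002,0,0,0,-0.15,-1],[-0.025,0.004,0,0,0,-0.225,-1],[-0.033,0.006,0,0,0,-0.3,-1],[-0.041,0.009,0,0,0,-0.375,-1],[-0.049,0.013,0,0,0,-0.45,-1],[-0.056,0.017,0,0,0,-0.525,-1],[-0.063,0.022,0,0,0,-0.6,-1],[-0.069,0.027,0,0,0,-0.675,-1],[-0.075,0.033,0,0,0,-0.75,-1]]
  ]
}}

```text
time_s: 5.48
ee_pos: [0.5286, -0.0878, 0.1791]
ee_rot: [-1.569, 0.002, -2.665]
ft_force: [4.2, -2.1, 1.0]
opening: 0.0002
```

Run:
```python
from arc import *
o=bot.get_obs();print(o["ee_pos"],tcp(-152.6),np.degrees(o["ee_rot"]),o["ft_force"],o["moment"])
b=crop("side",180,80,360,240,4,"pics/s4.png")
```

```text
[ 0.52860989 -0.08776281  0.1790579 ] [ 0.52873904 -0.08731306] [-8.98775036e+01  1.13568129e-01 -1.52696907e+02] [ 4.21611405 -2.1134091   0.96502885] [-0.82624312 -1.52809888 -0.02014759]
```

View pics/s4.png

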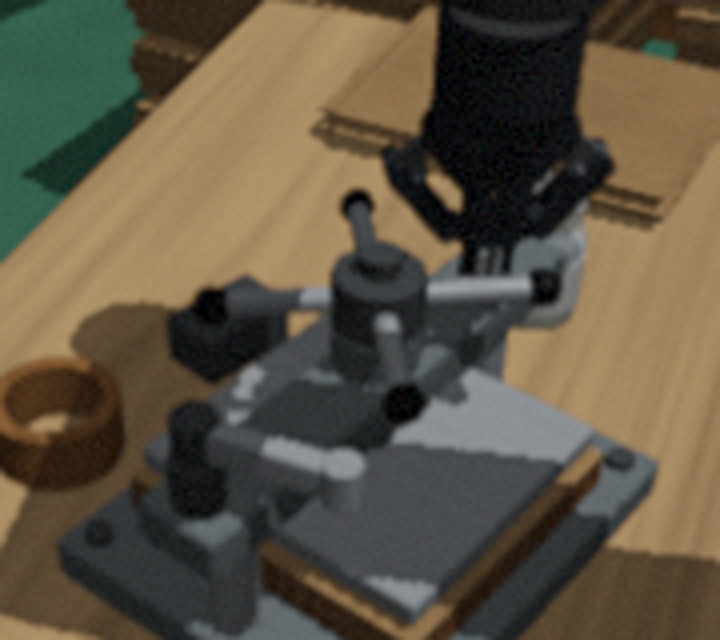

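Emit:
{"name": "jog_arm", "arguments": {
  "steps": [
    [[-0.006,0.006,0,0,0,-0.075,-1],[-0.011,0.013,0,0,0,-0.15,-1],[-0.015,0.02,0,0,0,-0.225,-1],[-0.019,0.028,0,0,0,-0.3,-1],[-0.022,0.035,0,0,0,-0.375,-1],[-0.025,0.043,0,0,0,-0.45,-1],[-0.027,0.052,0,0,0,-0.525,-1],[-0.029,0.06,0,0,0,-0.6,-1],[-0.03,0.068,0,0,0,-0.675,-1],[-0.03,0.077,0,0,0,-0.75,-1]]
  ]
}}

```text
time_s: 6.78
ee_pos: [0.5097, -0.0423, 0.1788]
ee_rot: [-1.569, 0.0, 2.833]
ft_force: [1.3, -4.9, 2.8]
opening: 0.0
```

Run:
```python
from arc import *
o=bot.get_obs();print(o["ee_pos"],tcp(-197.6),np.degrees(o["ee_rot"]),o["ft_force"],o["moment"],o["time_s"])
b=crop("side",180,80,360,240,4,"pics/s5.png")
y=-197.6;rows(tcp(y),y,y-np.array([3,6,9,11,12,13,14,15,16]))
```

```text
[ 0.50967902 -0.04225988  0.1787536 ] [ 0.51095952 -0.0412105 ] [-8.98799494e+01  2.77203497e-02  1.62327226e+02] [ 1.31814191 -4.92831189  2.80325601] [-1.56770072 -0.27727349 -0.04545065] 6.775
[0.000, 0.006, 0, 0, 0, -0.050, -1],
[0.001, 0.011, 0, 0, 0, -0.100, -1],
[0.002, 0.017, 0, 0, 0, -0.150, -1],
[0.002, 0.020, 0, 0, 0, -0.183, -1],
[0.003, 0.022, 0, 0, 0, -0.200, -1],
[0.003, 0.024, 0, 0, 0, -0.217, -1],
[0.004, 0.026, 0, 0, 0, -0.233, -1],
[0.004, 0.028, 0, 0, 0, -0.250, -1],
[0.005, 0.030, 0, 0, 0, -0.267, -1],
```

View pics/s5.png

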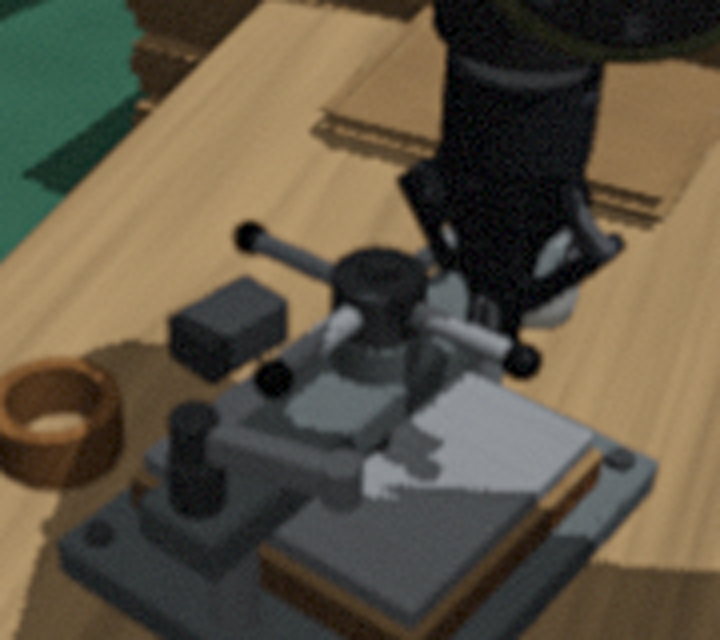

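Emit:
{"name": "jog_arm", "arguments": {
  "steps": [
    [[0,0.006,0,0,0,-0.05,-1],[0.001,0.011,0,0,0,-0.1,-1],[0.002,0.017,0,0,0,-0.15,-1],[0.002,0.02,0,0,0,-0.183,-1],[0.002,0.02,0,0,0,-0.183,-1]]
  ]
}}

```text
time_s: 7.45
ee_pos: [0.5107, -0.0298, 0.1783]
ee_rot: [-1.569, -0.0, 2.645]
ft_force: [-0.4, -3.7, 2.6]
opening: -0.0002
```

Run:
```python
from arc import *
o=bot.get_obs();print(o["ee_pos"],tcp(-208.6),np.degrees(o["ee_rot"]),o["ft_force"],o["moment"],o["time_s"])
b=crop("side",180,80,360,240,4,"pics/s6.png")
```

```text
[ 0.51069463 -0.02979991  0.17834864] [ 0.5124486 -0.0289248] [-8.99243743e+01 -1.61005623e-02  1.51535296e+02] [-0.3627415  -3.65562281  2.55088536] [-1.17402069  0.39884359  0.0170154 ] 7.45
```

View pics/s6.png

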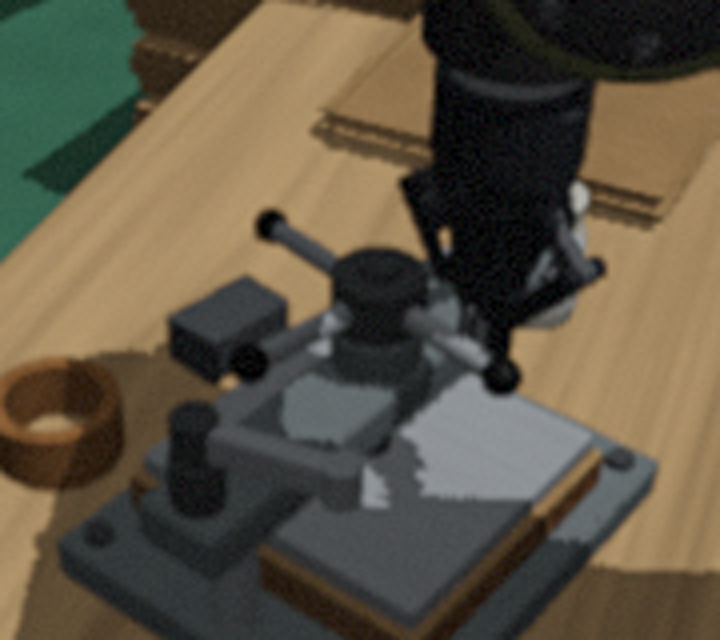

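```bash
cat > ang.py <<'E'
from arc import *
def ang(cs,x0=180,y0=80):
    b=onz("side",(np.array(cs,float)-1.5)/4+[x0,y0],.185)
    d=b[:,:2]-H; print(np.degrees(np.arctan2(d[:,1],d[:,0])).round(1),np.linalg.norm(d,axis=1).round(4))
E
python3 -c "
from ang import *
ang([(502,376),(248,362),(269,224)])"
```

```text
[153.4  62.9 -26.7] [0.0926 0.0917 0.0933]
```

Emit:
{"name": "jog_arm", "arguments": {
  "steps": [
    [[0.001,0.002,0,0,0,-0.018,-1],[0.002,0.003,0,0,0,-0.033,-1],[0.003,0.005,0,0,0,-0.045,-1],[0.003,0.005,0,0,0,-0.045,-1]]
  ]
}}

```text
time_s: 8.0
ee_pos: [0.5125, -0.0259, 0.1776]
ee_rot: [-1.57, -0.001, 2.595]
ft_force: [-5.5, -2.3, 2.3]
opening: 0.0002
```

Emit:
{"name": "jog_arm", "arguments": {
  "steps": [
    [[0.001,0.002,0,0,0,0,-1],[0.001,0.002,0,0,0,0,-1]]
  ]
}}

```text
time_s: 8.25
ee_pos: [0.513, -0.0249, 0.1776]
ee_rot: [-1.57, -0.001, 2.595]
ft_force: [-5.4, -2.1, 1.7]
opening: -0.0
```

Run:
```python
from arc import *
o=bot.get_obs();print(o["ee_pos"],tcp(-211.2),np.degrees(o["ee_rot"]),o["ft_force"],o["moment"],o["time_s"])
b=crop("side",180,80,360,240,4,"pics/s7.png")
```

```text
[ 0.51304339 -0.02492228  0.17759983] [ 0.51314293 -0.02607888] [-8.99522349e+01 -6.98251118e-02  1.48707626e+02] [-5.36053489 -2.05396798  1.72361334] [-0.81232654  1.5099164   0.04483827] 8.25
```

View pics/s7.png

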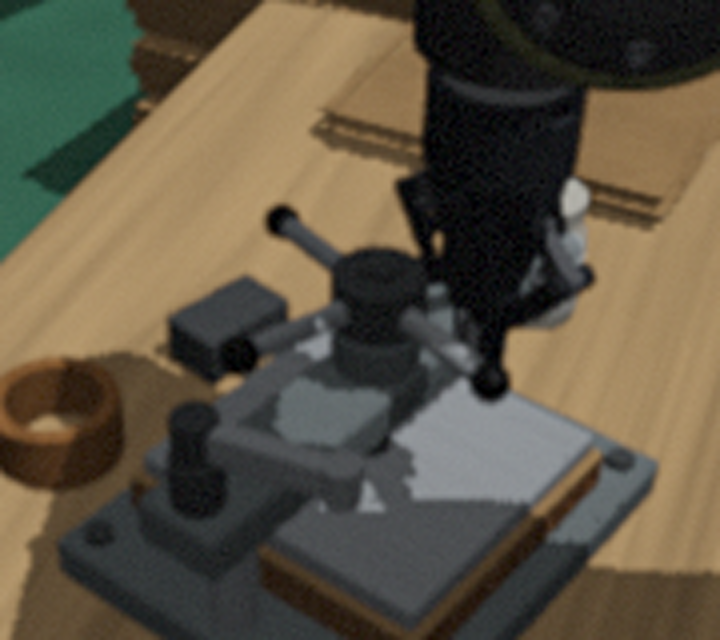

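```bash
python3 -c "
from ang import *
ang([(490,383),(239,355),(281,221)])"
```

```text
[148.   58.2 -31.4] [0.0929 0.092  0.0915]
```

Emit:
{"name": "jog_arm", "arguments": {
  "steps": [
    [[0.001,0.002,0,0,0,0,-1],[0.001,0.002,0,0,0,0,-1]]
  ]
}}

```text
time_s: 8.55
ee_pos: [0.5131, -0.0248, 0.1777]
ee_rot: [-1.567, -0.001, 2.595]
ft_force: [-7.4, -6.6, 1.4]
opening: 0.0003
```

Emit:
{"name": "jog_arm", "arguments": {
  "steps": [
    [[0.001,0.002,0,0,0,0,-1],[0.001,0.002,0,0,0,0,-1]]
  ]
}}

```text
time_s: 8.8
ee_pos: [0.5131, -0.0247, 0.1777]
ee_rot: [-1.565, -0.002, 2.594]
ft_force: [-9.0, -10.3, 2.4]
opening: -0.0003
```

The wheel is at its stop: the force rose from about 5 N to 13 N with no motion, and the spoke stands at about 58.2° against the predicted 58.8°. Now I back off and raise the tool.

Emit:
{"name": "jog_arm", "arguments": {
  "steps": [
    [[-0.008,-0.015,0,0,0,0,-1],[-0.017,-0.03,0,0,0,0,-1],[-0.017,-0.03,0,0,0,0,-1],[-0.017,-0.03,0.07,0,0,0,-1],[-0.017,-0.03,0.14,0,0,0,-1],[-0.017,-0.03,0.204,0,0,0,-1],[-0.017,-0.03,0.204,0,0,0,-1]]
  ]
}}

```text
time_s: 9.68
ee_pos: [0.5056, -0.0403, 0.3042]
ee_rot: [-1.575, 0.005, 2.595]
ft_force: [0.1, -0.0, -0.7]
opening: -0.0002
```

Run:
```python
from arc import *
o=bot.get_obs();p=o["ee_pos"];print(p,np.degrees(o["ee_rot"]),o["ft_force"],o["time_s"])
print((np.array([.5667,.1404,.302])-p)/.6)
```

```text
[ 0.50563957 -0.04033924  0.3042046 ] [-90.26156505   0.2885697  148.6959762 ] [ 0.09307932 -0.00236016 -0.68495382] 9.675
[ 0.10176739  0.30123207 -0.00367433]
```

Emit:
{"name": "jog_arm", "arguments": {
  "steps": [
    [[0.02,0.06,0,0,0,0.08,-1],[0.04,0.13,0,0,0,0.2,-1],[0.07,0.2,0,0,0,0.32,-1],[0.09,0.26,0,0,0,0.43,-1],[0.102,0.302,0,0,0,0.505,-1],[0.102,0.302,0,0,0,0.505,-1],[0.102,0.302,0,0,0,0.505,-1]]
  ]
}}

```text
time_s: 10.55
ee_pos: [0.5655, 0.1405, 0.3]
ee_rot: [-1.571, -0.001, 3.123]
ft_force: [0.6, -0.3, 0.3]
opening: -0.0001
```

Run:
```python
from arc import *
o=bot.get_obs();p=o["ee_pos"];print(p,np.degrees(o["ee_rot"]),o["ft_force"],o["time_s"])
b=crop("side",180,80,360,240,4,"pics/s8.png")
b=crop("top",200,130,350,280,4,"pics/t8.png")
```

```text
[0.56551914 0.14045872 0.2999707 ] [-8.99848036e+01 -3.38962647e-02  1.78945717e+02] [ 0.58466519 -0.25169479  0.31264576] 10.55
```

View pics/s8.png

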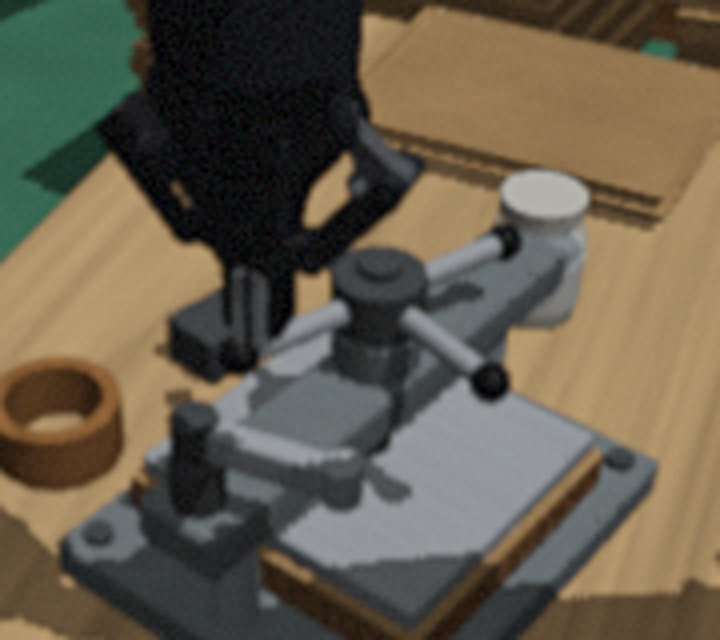

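View pics/t8.png

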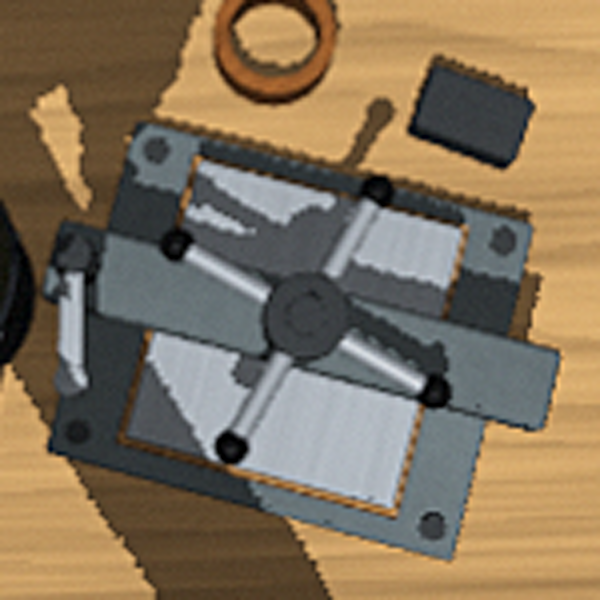

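Run:
```python
from arc import *
b=onz("top",(np.array([(177,243),(378,190),(435,391),(231,447)])-1.5)/4+[200,130],.185)[:,:2]
d=b-b.mean(0);print(b.mean(0),np.degrees(np.arctan2(d[:,1],d[:,0])))
P=np.array([.618,.101])
def lt(a,d=.0185,r=.052):
    t=np.radians(a);s=np.array([np.cos(t),np.sin(t)]);n=np.array([-s[1],s[0]]);return P+r*s-d*n
p0=np.array([.566,.1405]);y0=179.
for dd in(.028,.0215,.0185):print((lt(179,dd)-p0)/.6)
for a in 179+np.arange(1,11)*4.0:
    e=(lt(a)-p0)/.6;print(f"[{e[0]:.3f}, {e[1]:.3f}, 0, 0, 0, {(a-y0)/60:.3f}, -1],")
print()
p0=lt(215);y0=215
for a in list(215+np.arange(1,10)*4.0)+[253.8]:
    e=(lt(a)-p0)/.6;print(f"[{e[0]:.3f}, {e[1]:.3f}, 0, 0, 0, {(a-y0)/60:.3f}, -1],")
```

```text
[ 0.57611782 -0.04265569] [  58.16403846  -31.73840053 -121.59628717  148.33481968]
[ 0.00082765 -0.01766123]
[ 0.00063858 -0.02849292]
[ 0.00055132 -0.03349215]
[-0.001, -0.040, 0, 0, 0, 0.067, -1],
[-0.003, -0.046, 0, 0, 0, 0.133, -1],
[-0.004, -0.052, 0, 0, 0, 0.200, -1],
[-0.005, -0.058, 0, 0, 0, 0.267, -1],
[-0.005, -0.065, 0, 0, 0, 0.333, -1],
[-0.005, -0.071, 0, 0, 0, 0.400, -1],
[-0.005, -0.078, 0, 0, 0, 0.467, -1],
[-0.004, -0.084, 0, 0, 0, 0.533, -1],
[-0.002, -0.090, 0, 0, 0, 0.600, -1],
[-0.000, -0.096, 0, 0, 0, 0.667, -1],

[0.002, -0.006, 0, 0, 0, 0.067, -1],
[0.004, -0.012, 0, 0, 0, 0.133, -1],
[0.007, -0.018, 0, 0, 0, 0.200, -1],
[0.010, -0.023, 0, 0, 0, 0.267, -1],
[0.014, -0.029, 0, 0, 0, 0.333, -1],
[0.018, -0.034, 0, 0, 0, 0.400, -1],
[0.022, -0.039, 0, 0, 0, 0.467, -1],
[0.026, -0.043, 0, 0, 0, 0.533, -1],
[0.031, -0.047, 0, 0, 0, 0.600, -1],
[0.035, -0.050, 0, 0, 0, 0.647, -1],
```

Emit:
{"name": "jog_arm", "arguments": {
  "steps": [
    [[0,0,-0.07,0,0,0,-1],[0,0,-0.14,0,0,0,-1],[0,0,-0.203,0,0,0,-1],[0,0,-0.203,0,0,0,-1],[0,0,-0.203,0,0,0,-1]]
  ]
}}

```text
time_s: 11.28
ee_pos: [0.5664, 0.1403, 0.1811]
ee_rot: [-1.571, 0.003, 3.123]
ft_force: [1.1, -0.6, 0.5]
opening: 0.0001
```

Run:
```python
from arc import *
o=bot.get_obs();p=o["ee_pos"];print(p,np.degrees(o["ee_rot"]),o["ft_force"],o["time_s"])
b=crop("side",180,80,360,240,4,"pics/s9.png")
```

```text
[0.5664111  0.14027565 0.18108124] [-9.00312673e+01  1.61341524e-01  1.78954596e+02] [ 1.10256515 -0.57122774  0.53851418] 11.275
```

View pics/s9.png

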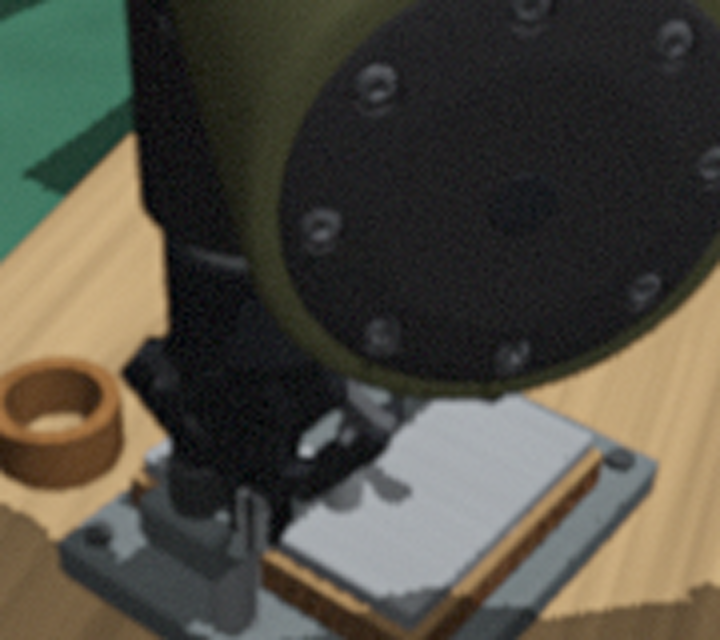

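Emit:
{"name": "jog_arm", "arguments": {
  "steps": [
    [[0,-0.018,0,0,0,0,-1],[0,-0.028,0,0,0,0,-1],[0,-0.034,0,0,0,0,-1],[-0.001,-0.04,0,0,0,0.067,-1],[-0.003,-0.046,0,0,0,0.133,-1],[-0.004,-0.052,0,0,0,0.2,-1],[-0.005,-0.058,0,0,0,0.267,-1]]
  ]
}}

```text
time_s: 12.2
ee_pos: [0.5628, 0.1061, 0.1789]
ee_rot: [-1.572, 0.001, -2.877]
ft_force: [0.5, 2.3, 1.3]
opening: -0.0
```

Run:
```python
from arc import *
o=bot.get_obs();p=o["ee_pos"];print(p,np.degrees(o["ee_rot"]),o["ft_force"],o["time_s"])
b=crop("side",180,80,360,240,4,"pics/s10.png")
b=crop("top",200,130,350,280,4,"pics/t10.png")
```

```text
[0.56279727 0.10609694 0.17894809] [-9.00411158e+01  5.01333129e-02 -1.64841279e+02] [0.47618111 2.29233184 1.25810189] 12.2
```

View pics/t10.png

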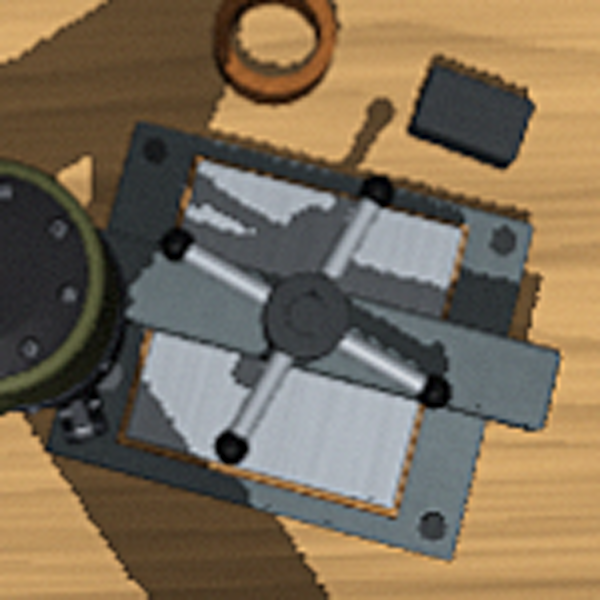

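View pics/s10.png

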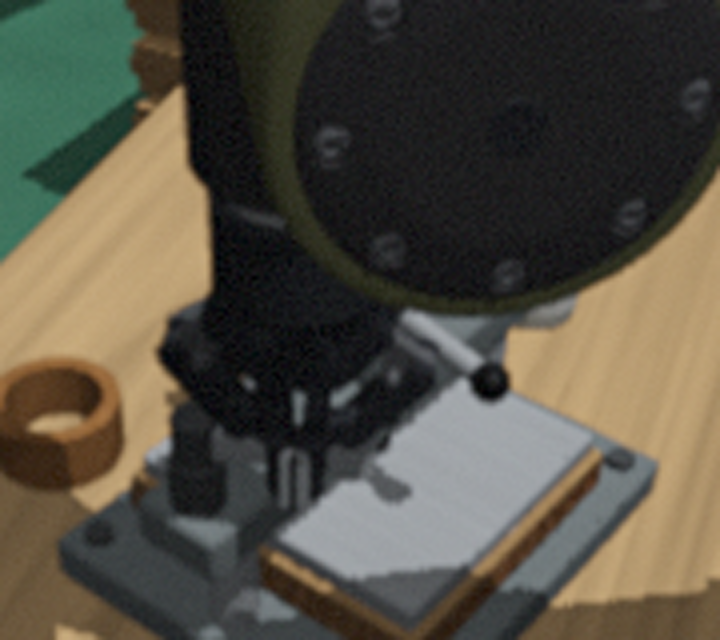

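```bash
cat > lk.py <<'E'
from arc import *
P=np.array([.618,.101])
def lt(a,d=.0185,r=.052):
    t=np.radians(a);s=np.array([np.cos(t),np.sin(t)]);n=np.array([-s[1],s[0]]);return P+r*s-d*n
def lr(y0,As):
    p0=lt(y0);print(p0)
    for a in As:
        e=(lt(a)-p0)/.6;print(f"[{e[0]:.3f}, {e[1]:.3f}, 0, 0, 0, {(a-y0)/60:.3f}, -1],")
E
python3 -c "
from lk import *
lr(195,195+np.arange(1,11)*4);lr(235,[239,243,246,248,249,250,251,252,253,254,255])"
```

```text
[0.5629837  0.10541104]
[-0.000, -0.006, 0, 0, 0, 0.067, -1],
[-0.000, -0.013, 0, 0, 0, 0.133, -1],
[0.000, -0.019, 0, 0, 0, 0.200, -1],
[0.002, -0.026, 0, 0, 0, 0.267, -1],
[0.003, -0.032, 0, 0, 0, 0.333, -1],
[0.005, -0.038, 0, 0, 0, 0.400, -1],
[0.007, -0.044, 0, 0, 0, 0.467, -1],
[0.010, -0.050, 0, 0, 0, 0.533, -1],
[0.013, -0.055, 0, 0, 0, 0.600, -1],
[0.017, -0.061, 0, 0, 0, 0.667, -1],
[0.57301971 0.06901526]
[0.004, -0.005, 0, 0, 0, 0.067, -1],
[0.008, -0.010, 0, 0, 0, 0.133, -1],
[0.012, -0.013, 0, 0, 0, 0.183, -1],
[0.014, -0.015, 0, 0, 0, 0.217, -1],
[0.015, -0.017, 0, 0, 0, 0.233, -1],
[0.016, -0.018, 0, 0, 0, 0.250, -1],
[0.018, -0.019, 0, 0, 0, 0.267, -1],
[0.019, -0.020, 0, 0, 0, 0.283, -1],
[0.020, -0.021, 0, 0, 0, 0.300, -1],
[0.021, -0.022, 0, 0, 0, 0.317, -1],
[0.023, -0.022, 0, 0, 0, 0.333, -1],
```

Emit:
{"name": "jog_arm", "arguments": {
  "steps": [
    [[0,-0.006,0,0,0,0.067,-1],[0,-0.013,0,0,0,0.133,-1],[0,-0.019,0,0,0,0.2,-1],[0.002,-0.026,0,0,0,0.267,-1],[0.003,-0.032,0,0,0,0.333,-1],[0.005,-0.038,0,0,0,0.4,-1],[0.007,-0.044,0,0,0,0.467,-1],[0.01,-0.05,0,0,0,0.533,-1],[0.013,-0.055,0,0,0,0.6,-1],[0.017,-0.061,0,0,0,0.667,-1]]
  ]
}}

```text
time_s: 13.55
ee_pos: [0.5726, 0.0691, 0.1788]
ee_rot: [-1.571, -0.001, -2.18]
ft_force: [-1.7, 0.7, 0.5]
opening: 0.0002
```

Run:
```python
from arc import *
o=bot.get_obs();p=o["ee_pos"];print(p,np.degrees(o["ee_rot"]),o["ft_force"],o["time_s"])
b=crop("side",180,80,360,240,4,"pics/s11.png")
b=crop("top",200,130,350,280,4,"pics/t11.png")
```

```text
[0.57255238 0.06908237 0.17880454] [-9.00271975e+01 -4.03484012e-02 -1.24933432e+02] [-1.66979387  0.66113669  0.54128025] 13.55
```

View pics/t11.png

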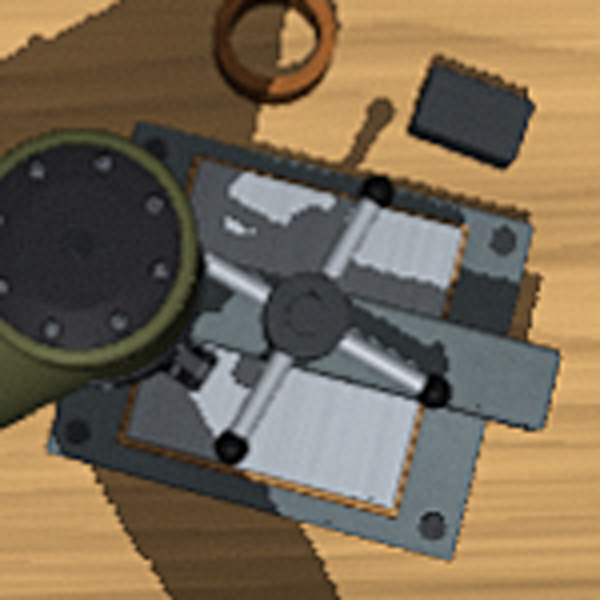

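View pics/s11.png

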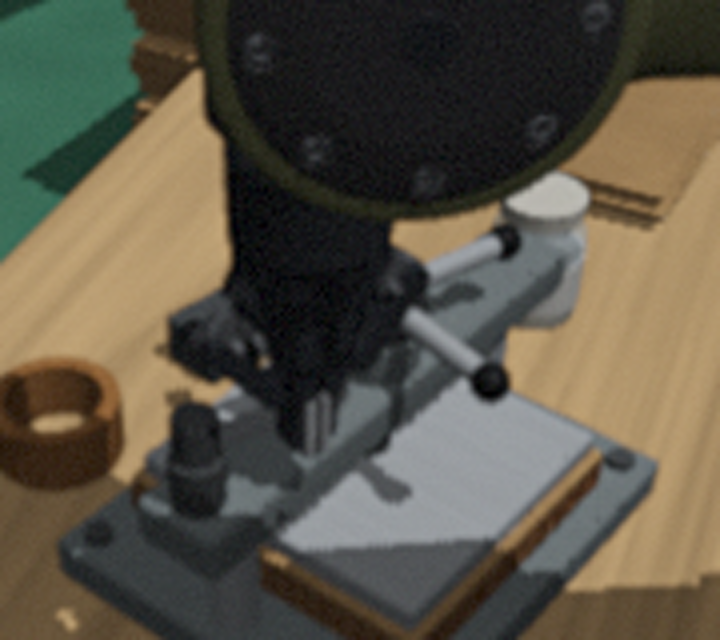

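Emit:
{"name": "jog_arm", "arguments": {
  "steps": [
    [[0.004,-0.005,0,0,0,0.067,-1],[0.008,-0.01,0,0,0,0.133,-1],[0.012,-0.013,0,0,0,0.183,-1],[0.014,-0.015,0,0,0,0.217,-1],[0.015,-0.017,0,0,0,0.233,-1],[0.016,-0.018,0,0,0,0.25,-1],[0.018,-0.019,0,0,0,0.267,-1],[0.018,-0.019,0,0,0,0.267,-1]]
  ]
}}

```text
time_s: 14.65
ee_pos: [0.5836, 0.0577, 0.1786]
ee_rot: [-1.571, -0.0, -1.902]
ft_force: [-0.5, 0.7, 0.2]
opening: -0.0003
```

Run:
```python
from lk import *
o=bot.get_obs();p=o["ee_pos"];print(p,lt(251),np.degrees(o["ee_rot"]),o["ft_force"],o["time_s"])
```

```text
[0.58363137 0.05771557 0.17857412] [0.58357836 0.05785604] [-9.00050766e+01 -2.20427345e-02 -1.08965783e+02] [-0.51169326  0.72077823  0.16224729] 14.65
```

Emit:
{"name": "jog_arm", "arguments": {
  "steps": [
    [[0.002,-0.001,0,0,0,0.025,-1],[0.0035,-0.003,0,0,0,0.045,-1],[0.0035,-0.003,0,0,0,0.045,-1]]
  ]
}}

```text
time_s: 15.02
ee_pos: [0.5858, 0.0561, 0.1786]
ee_rot: [-1.571, 0.0, -1.854]
ft_force: [-1.0, 0.9, -0.1]
opening: -0.0001
```

Emit:
{"name": "jog_arm", "arguments": {
  "steps": [
    [[0.0015,-0.0005,0,0,0,0,-1],[0.0015,-0.0005,0,0,0,0,-1]]
  ]
}}

```text
time_s: 15.28
ee_pos: [0.5859, 0.0561, 0.1786]
ee_rot: [-1.573, -0.0, -1.854]
ft_force: [-6.0, 2.3, 0.6]
opening: 0.0002
```

Emit:
{"name": "jog_arm", "arguments": {
  "steps": [
    [[0.0015,-0.0005,0,0,0,0,-1],[0.0015,-0.0005,0,0,0,0,-1]]
  ]
}}

```text
time_s: 15.52
ee_pos: [0.5859, 0.056, 0.1786]
ee_rot: [-1.575, -0.001, -1.854]
ft_force: [-11.1, 3.5, 5.1]
opening: -0.0001
```

The lock is at its stop: the force rose to 11 N with no motion. I back off, raise the tool and check.

Emit:
{"name": "jog_arm", "arguments": {
  "steps": [
    [[-0.02,0.006,0,0,0,0,-1],[-0.04,0.012,0,0,0,0,-1],[-0.04,0.012,0,0,0,0,-1],[-0.04,0.012,0.07,0,0,0,-1],[-0.04,0.012,0.14,0,0,0,-1],[-0.04,0.012,0.21,0,0,0,-1],[-0.1,0.1,0.21,0,0,0,-1],[-0.15,0.19,0.21,0,0,0,-1],[-0.2,0.27,0.21,0,0,0,-1],[-0.25,0.35,0.21,0,0,0,-1]]
  ]
}}

```text
time_s: 16.77
ee_pos: [0.4365, 0.2668, 0.305]
ee_rot: [-1.57, 0.001, -1.855]
ft_force: [0.3, 0.1, -0.2]
opening: -0.0001
```

Emit:
{"name": "jog_arm", "arguments": {
  "steps": [
    [[-0.05,0.09,0,0,0,0,-1],[-0.1,0.18,0,0,0,0,-1],[-0.15,0.27,0,0,0,0,-1],[-0.15,0.27,0,0,0,0,-1]]
  ]
}}

```text
time_s: 17.27
ee_pos: [0.3454, 0.4302, 0.3033]
ee_rot: [-1.571, -0.002, -1.85]
ft_force: [0.8, -0.8, 0.3]
opening: -0.0
```

Run:
```python
from lk import *
o=bot.get_obs();p=o["ee_pos"];print(p,o["ft_force"],o["time_s"])
b=crop("side",180,110,360,270,4,"pics/s12.png")
cv2.imwrite("pics/s12f.png",b)
b=crop("top",200,130,350,280,4,"pics/t12.png"); cv2.imwrite("pics/t12f.png",b)
```

```text
[0.34535713 0.43022904 0.30327832] [ 0.81743569 -0.80078036  0.32919814] 17.275
```

View pics/s12.png

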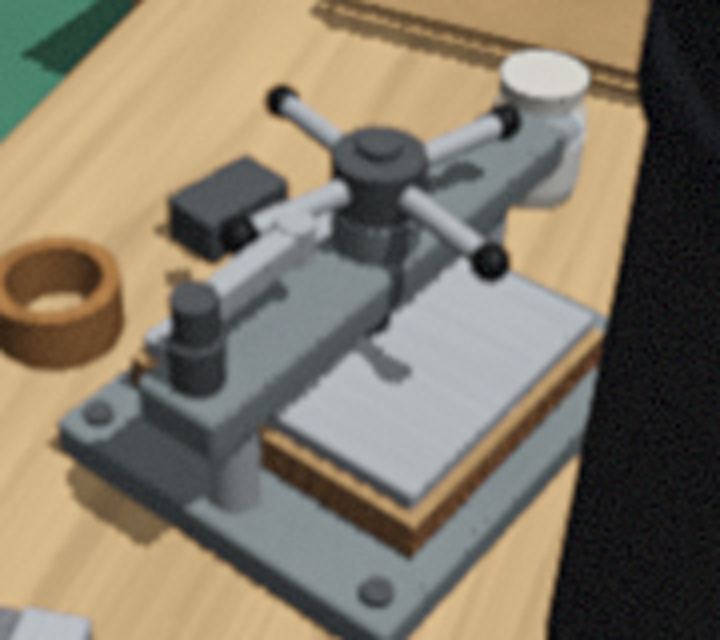

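View pics/t12.png

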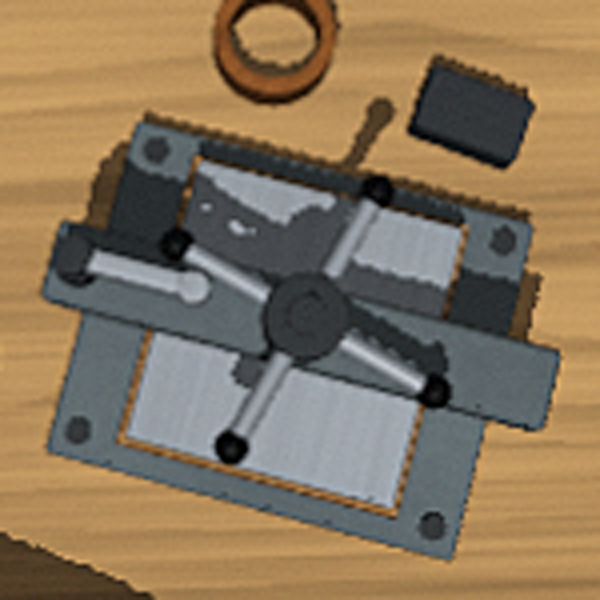

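View pics/t12f.png

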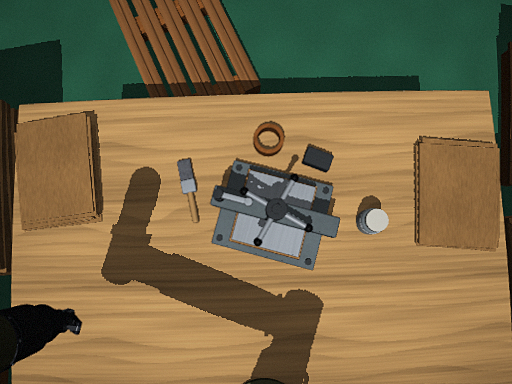

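The lock lies along the crosshead and the bystanders look unmoved. A numeric check of the angles follows.

Run:
```python
from lk import *
f=lambda c,x0,y0:(np.array(c,float)-1.5)/4+[x0,y0]
t=onz("top",f([(195,287)],200,130),.197)[0];s=onz("side",f([(299,225)],180,110),.197)[0]
H2=np.array([.5758,-.0428])
for q in(t,s):
    d=q[:2]-H2;e=q[:2]-P;print(q,"from hub",np.linalg.norm(d),np.degrees(np.arctan2(d[1],d[0])),"from pivot",np.linalg.norm(e),np.degrees(np.arctan2(e[1],e[0]))%360)
a=cv2.imread("pics/top0.png").astype(int);b=cv2.imread("pics/t12f.png").astype(int)
for n,(x0,y0,x1,y1) in dict(jar=(355,205,392,238),brush=(172,152,206,226),tape=(248,118,288,158),wt=(300,140,336,174)).items():
    print(n,np.abs(a-b)[y0:y1,x0:x1].mean().round(2))
```

```text
[0.59563339 0.02543332 0.197     ] from hub 0.07105736283197137 73.79242450824297 from pivot 0.07880728979329503 253.5120359886073
[0.59264004 0.02962096 0.197     ] from hub 0.07435309564973147 76.90964319390602 from pivot 0.07575021142121367 250.4405935670428
jar 5.19
brush 5.07
tape 6.5
wt 4.27
```

```bash
python3 -c "
from rig import ticket
print(ticket.hand_in())"
```

```text
the job is handed in; nothing more can be done
None
```

The press is closed and locked, and the job was handed in at about 17.4 s of the 64 s allowed. I did both pushes with the shut fingertips against the side of the part, and then drew the tool clear.

- **Wheel:** I pushed one spoke clockwise through about 120° until it stopped. At the stop the force rose from about 5 N to 14 N with no further motion. Spokes now stand at 58.2° in both camera views, against the 58.8° I had worked out for the stop.
- **Locking arm:** I pushed it anticlockwise until it stopped. The force rose from about 1 N to about 12 N without motion. The top view puts the arm at 253.5° and its tip 71 mm from the hub; the expected values were 253.8° and 72 mm. It lies behind the spoke, as asked.
- **Disagreement:** the side view read the arm at 250.4°, about 3° less. I put that down to picking the tip by eye in that picture, since the arm was at its stop.
- **Bystanders:** the jar, brush, tape core and weight look unmoved in the before and after pictures. A pixel comparison of those areas showed small differences of about 4 to 6 grey levels. I took these to be noise and shadow but did not check them against bare table.

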